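# Clamp a plastic pipe in a crank-wound pipe vise

### The job

Pick up the loose crank and fit its square socket fully down onto the square shaft on top of the pipe vise, gently turning it until it drops over the square. Then wind it clockwise (seen from above) round full circles until the rubber pad of the jaw holds the plastic pipe firmly, without forcing the crank on the shaft or crushing the pipe. Leave the crank seated on the shaft, let go of it, and leave the other things on the bench where they are.

Things in the scene. Friction and masses are not known exactly. Their poses are not given: they have to be found in the camera images.
- crank_hub (a point): Centre, half-way up, of the loose steel crank's hub: a block 30 x 30 mm, 50 mm high, standing on the bench, its square socket (16 mm wide, 24 mm deep, sides parallel to the hub's) opening downward. A flat arm 16 mm wide, 10 mm thick leaves the hub's foot along this point's +x to an upright handle; z is up. Underside 25 mm below this point. About 0.27 kg
- crank_knob (a point): Middle of the crank's black handle, 60 mm along the crank's +x from the hub's axis, 19 mm above point crank_hub: an upright round sleeve 22 mm in diameter, 55 mm high (top 43 mm above crank_hub). It spins freely on its pin, so the gripper can hold it without turning while the crank goes round
- crank_socket (a point): Centre of the socket's mouth at the underside of the crank's hub, axes as the crank's
- shaft_top (a point): Centre of the top of the upright shaft on the vise, 227 mm above the bench; axes as the vise's. The shaft: 14 mm square for its lower 14 mm, above it a round nose 15 mm across, tapering over the top 5 mm to 8 mm. Its flats stand at any angle, not reported: see or feel for it. 22 mm below this point is a round flange, 40 mm across, on which the crank's underside rests when home (any quarter turn)
- pad: Rubber pad under the jaw, 44 x 44 x 18 mm; origin at the centre of its lower face. It rides down with the jaw, backed by a spring of 17 N/mm: from where it meets the pipe the torque rises. Half a turn further it presses with about 75 to 100 N, about 3 N more at the handle, which is firm; a whole turn further crushes the pipe. It needs at least 40 N to hold
- pipe: White plastic pipe, 32 mm in diameter, 220 mm long, lying level in the V of the vise below the pad; origin on the middle of its lowest line, its axis 16 mm above, its top 32 mm above, x along it
- vise: Grey yoke pipe vise, foot 150 x 130 mm, bolted down, yoke 198 mm high; origin under its centre, below the shaft's axis, z up. The shaft turns against dry friction of 0.24 Nm (about 4 N at the crank's handle) and stays where it is left; each full turn clockwise (from above) lowers the jaw 12 mm. It starts about 1.2 to 2 turns before the pad meets the pipe
- tee: loose white pipe tee, 68 mm long, 38 mm high, to be left alone
- elbow: loose white pipe elbow, 55 mm, to be left alone
- coupling: loose white pipe coupling standing on end, 38 mm wide and 42 mm high, to be left alone
- offcut: loose white pipe offcut, 130 mm long, to be left alone
- screwdriver: loose screwdriver, to be left alone
- spanner: loose spanner, to be left alone
- bitblock: loose black block 90 x 35 x 30 mm, to be left alone
Mind the look-alikes: they are no part of the job. What is shaped like the pipe but orange or purple is not meant. Leave any purple look-alike of the part that bears crank_hub alone.

How it is judged:
By the outcome, as a careful person would: the job done as asked, in the order asked, and still so for the second after the job is handed in, with the robot touching nothing.
It also fails if it takes over 72 s, if anything falls off the work surface, if the arm or the gripper's body presses on something with over 40 N, if the wrist force passes 120 N, or if a joint passes its speed limit or range.

### The arm

A 6-joint arm with a two-finger parallel gripper is mounted at the origin on the work surface. World frame = base frame: x ahead of the robot, y to its left, z up, the work surface at z = 0. Lengths are in m, angles in rad, forces in N, time in s.
With the tool pointing down it reaches from about 0.275 to 0.85 m from the base axis. Payload 5.2 kg.
Tool frame: the origin (TCP) lies midway between the tips of the shut fingers; the grasp point (between the pads) lies 19 mm behind it (pinch_z is the distance from the TCP to the grasp point, in m); z points along the fingers, y is the line along which they close (so a half turn about z gives the same grasp; the last joint's range is limited). The gripper opens to 85 mm and grips with 20 to 120 N. Pads are 22 mm wide; open, the fingers measure 114 mm over their backs; the gripper's body (76 mm by 85 mm) begins 54 mm behind the grasp point. The pads swing forward as they close: fully open they stand 13 mm farther back than shut.
Start: joints at [-0.203, 0.259, 1.535, -0, 1.348, -0.203], TCP at [0.55, 0, 0.231] pointing down, gripper open.
Joint ranges: [-3.14, 3.14], [-0.91, 2.08], [0.19, 2.58], [-1.22, 4.36], [0.22, 2.71], [-3.12, 3.12]. Speed limits (rad/s): [2.57, 2.57, 3.14, 3.14, 3.14, 3.14].

### API

Orientations are given as a rotation vector (axis times angle).
In Python, from workcell import * gives the robot as it stands.
- The arm moves only by the shell command python3 -m pendant 'ROWS' [OPENING] [FORCE]. ROWS is JSON, a list of rows, each a list of 2 entries, a list of its own where there are three numbers: the shift along the tool's x, y, z in cm, then the turn, a rotation vector about the tool's x, y, z in degrees. In form: [[[x, y, z], [wx, wy, wz]], ...]. A call has 1 to 20 rows; each row is the pose to reach, as a shift and turn from the pose commanded when the call began, along the tool's axes at that moment; what a row does not reach only later rows make up. A row lasts 1/8 s, in which the tool goes at most 62.5 mm and 10.7 degrees, less where a joint would pass 70% of its speed; a pose out of reach is approached as far as the arm can. A call with a gripper value outside its range is refused whole. OPENING is the opening, from 0 (shut) to 1 (fully open), set as the call begins (- or left out, the last holds). The fingers move at their own pace and stop on an object; FORCE is the grip in N (left out, the last holds). Time passes only in rows, so rows that repeat a pose let the fingers close. It gives the time, the measured TCP pose, the force, the opening and the grip force at its end, in the units of the state.
- state(): the state, without advancing time (a new reading comes with each control period).
- capture(name): name is "scene" or "side" or "wrist"; returns the picture (480x640x3 uint8, red, green, blue); there is no depth.
- camera_model(name): a dict with "fov_y" (degrees; the focal length in pixels is half the picture's height over the tangent of half this angle, whatever the lens; pixels are square), "cx", "cy" (the principal point, pixels), "pose" (4x4, takes a point from camera to world coordinates). Camera axes: x right, y down, z forward; pixel columns grow to the right and rows downward; lengths in m; the calibration is good to about 2 mm. A picture is of the moment at which its call begins: read the wrist's pose just before it. camera_model takes no time and is no camera call; for the wrist camera it gives the pose at the moment of the call.
- job_done(): hands the job in; it is judged then, once.
Trained networks look in the newest picture that a camera, given by its name, has taken for a name from the list of things; names that differ only in an ending like _2 or _b are one class to them, and where a whole thing is asked for, a point or a joint stands for the part that bears it (a point fixed in the world has none). Each returns a list of dicts, best first, with "confidence" (0 to 1); they miss things now and then, are a little off and sometimes report something else, mostly with a low value. They report only what shows in the picture. A call takes as long as a camera call. They do not tell look-alikes from the thing itself.
- recognise(camera, target): "at" ([column, row] in pixels, amid what is visible of it).
- landmark_of(camera, target): "at" ([column, row] in pixels: a listed point, or the origin of a listed thing).
The state is a dict: "clock": time; "q": joint angles; "qd": joint speeds; "joint_efforts": joint torques, N m; "tcp_pos": TCP position; "tool_rot": TCP orientation; "force": force on the tool from outside, world axes, zero at the start; "torque": the same for the moment, N m; "grip_width": finger opening in m; "grasp_force": force on a finger pad.
Only numpy, scipy, OpenCV 4.12 (cv2) and the standard library are available. Lean on these libraries where they do the work, as an engineer would, in place of code of your own. Each camera call takes 0.05 s, during which the arm holds its last target. There are 200 camera calls.

## Working session

There is one attempt and no reset: what is moved stays moved. The work goes in short steps, Python scripts to look and compute and a shell command to move; the robot and the scene stay as the last step left them, time stands still between calls to the robot, and variables do not carry over. Pictures are saved under pics/ and viewed, at most 10 in all, crops included, and the job is handed in when it is done.

```bash
mkdir -p pics; cat > h.py <<'E'
from workcell import *
import numpy as np, cv2
from scipy.spatial.transform import Rotation as R
def ray(cam,uv):
    m=camera_model(cam); f=240/np.tan(np.radians(m["fov_y"])/2); P=np.array(m["pose"])
    d=P[:3,:3]@np.array([(uv[0]-m["cx"])/f,(uv[1]-m["cy"])/f,1]); return P[:3,3],d
def atz(cam,uv,z):
    o,d=ray(cam,uv); return o+d*(z-o[2])/d[2]
def proj(cam,p):
    m=camera_model(cam); f=240/np.tan(np.radians(m["fov_y"])/2); P=np.array(m["pose"])
    c=P[:3,:3].T@(np.array(p)-P[:3,3]); return np.array([m["cx"]+f*c[0]/c[2],m["cy"]+f*c[1]/c[2]])
def tri(u1,u2,c1="scene",c2="side"):
    o,d=ray(c1,u1);p,e=ray(c2,u2);d=d/np.linalg.norm(d);e=e/np.linalg.norm(e)
    s=np.linalg.lstsq(np.c_[d,-e],p-o,rcond=None)[0]; a=o+d*s[0];b=p+e*s[1]
    return (a+b)/2,np.linalg.norm(a-b)
def save(name,img): cv2.imwrite("pics/"+name,cv2.cvtColor(np.ascontiguousarray(img),cv2.COLOR_RGB2BGR))
E
python3 - <<'E'
from h import *
np.set_printoptions(precision=3,suppress=True)
for c in("scene","side"):
    save(c+"1.png",capture(c))
    print(c,np.array(camera_model(c)["pose"])[:3])
    for t,z in(("crank_hub",.025),("crank_knob",.044),("shaft_top",.227),("pipe",None),("pad",None)):
        for r in landmark_of(c,t)[:3]: print(t,r["at"],round(r["confidence"],2), atz(c,r["at"],z) if z else "")
s=state();print(s)
E
```

```text
scene [[ 0.731  0.372 -0.572  1.223]
 [ 0.682 -0.411  0.604 -0.687]
 [-0.01  -0.832 -0.555  0.801]]
crank_hub [354.1, 233.5] 0.97 [0.465 0.24  0.025]
crank_hub [332.0, 209.3] 0.56 [0.347 0.29  0.025]
crank_knob [312.0, 213.0] 0.91 [0.343 0.219 0.044]
crank_knob [380.7, 231.5] 0.56 [0.525 0.267 0.044]
crank_knob [279.4, 258.5] 0.27 [0.426 0.026 0.044]
shaft_top [262.5, 251.2] 0.69 [ 0.581 -0.151  0.227]
pipe [265.2, 324.1] 0.96 
pipe [338.4, 292.6] 0.7 
pipe [189.0, 300.8] 0.63 
pad [266.2, 307.6] 0.6 
side [[-0.917 -0.226  0.329  0.12 ]
 [-0.399  0.562 -0.725  0.929]
 [-0.021 -0.796 -0.605  0.935]]
crank_hub [317.1, 352.7] 0.93 [0.465 0.249 0.025]
crank_hub [358.3, 379.0] 0.85 [0.355 0.28  0.025]
crank_knob [374.3, 356.3] 0.79 [0.339 0.224 0.044]
crank_knob [292.6, 344.3] 0.73 [0.519 0.262 0.044]
shaft_top [338.7, 177.8] 0.59 [ 0.581 -0.16   0.227]
shaft_top [232.1, 310.0] 0.39 [0.583 0.367 0.227]
pipe [423.7, 261.8] 0.95 
pipe [341.6, 231.2] 0.9 
pipe [306.4, 300.3] 0.89 
pad [338.4, 213.9] 0.63 
pad [263.1, 260.7] 0.26 
{'clock': 0.6, 'q': array([-0.203,  0.259,  1.535, -0.   ,  1.348, -0.203]), 'qd': array([ 0.002, -0.   , -0.001,  0.001,  0.   ,  0.001]), 'joint_efforts': array([ -0.001, -44.567, -29.077,  -0.   ,   0.001,  -0.   ]), 'tcp_pos': array([0.55 , 0.   , 0.231]), 'tool_rot': array([ 2.221,  2.221, -0.   ]), 'force': array([-0.631,  0.245,  0.891]), 'torque': array([ 0.004,  0.005, -0.004]), 'grasp_force': 0.0, 'grip_width': 0.08546321237044803}
```

View pics/scene1.png

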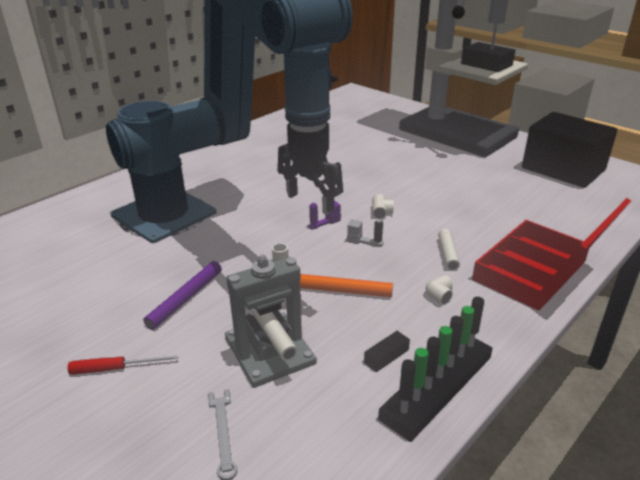

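View pics/side1.png

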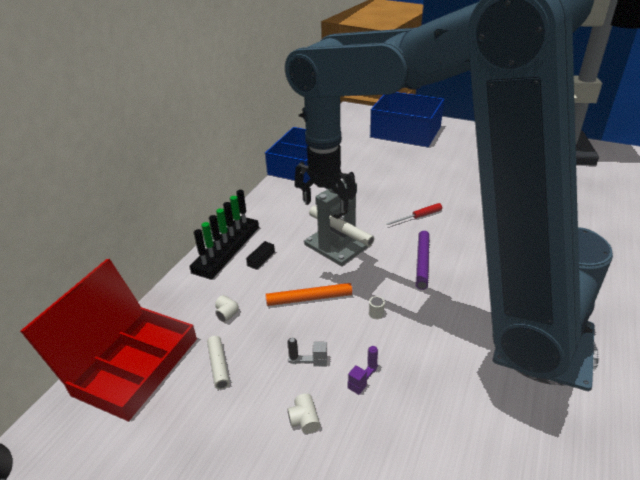

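The scene view shows the grey crank with its hub at (354,231) and knob at (379,230); in the side view they are at (319,352) and (293,348). The purple look-alike is at (325,213) in the scene view, and the vise shaft is at about (263,258). Next I'll move above the grey crank and turn the tool to suit it.

```bash
python3 -m pendant '[[[5,-1.5,0],[0,0,9]],[[10,-3,0],[0,0,18]],[[15,-4.5,0],[0,0,27]],[[19,-5.5,0],[0,0,36]],[[22,-6.2,0],[0,0,45]],[[24,-7,0],[0,0,54]],[[24,-7,0],[0,0,63]],[[24,-7,0],[0,0,70]],[[24,-7,0],[0,0,70]],[[24,-7,0],[0,0,70]]]'
python3 - <<'E'
from h import *
np.set_printoptions(precision=4,suppress=True)
print(np.array(camera_model("wrist")["pose"]))
save("w1.png",capture("wrist"))
for t,z in(("crank_hub",.025),("crank_knob",.044)):
    for r in landmark_of("wrist",t)[:3]: print(t,r["at"],round(r["confidence"],2), atz("wrist",r["at"],z))
capture("scene")
for r in landmark_of("scene","shaft_top")[:3]: print(r["at"],r["confidence"])
E
```

```text
clock: 1.85
tcp_pos: [0.48, 0.24, 0.2313]
tool_rot: [-3.093, -0.549, -0.0]
force: [-0.3, -0.6, 0.8]
grip_width: 0.0856
grasp_force: 0.0
[[ 0.344  -0.8908 -0.2968  0.5567]
 [-0.939  -0.3265 -0.1084  0.2675]
 [-0.0004  0.316  -0.9488  0.3752]
 [ 0.      0.      0.      1.    ]]
crank_hub [240.1, 305.6] 0.75 [0.3558 0.2749 0.025 ]
crank_hub [307.5, 214.5] 0.66 [0.4595 0.2455 0.025 ]
crank_hub [301.9, 144.0] 0.28 [0.5141 0.2696 0.025 ]
crank_knob [303.1, 143.4] 0.92 [0.5172 0.2687 0.044 ]
crank_knob [288.7, 344.6] 0.84 [0.344  0.2221 0.044 ]
[260.9, 254.2] 0.71
```

View pics/w1.png

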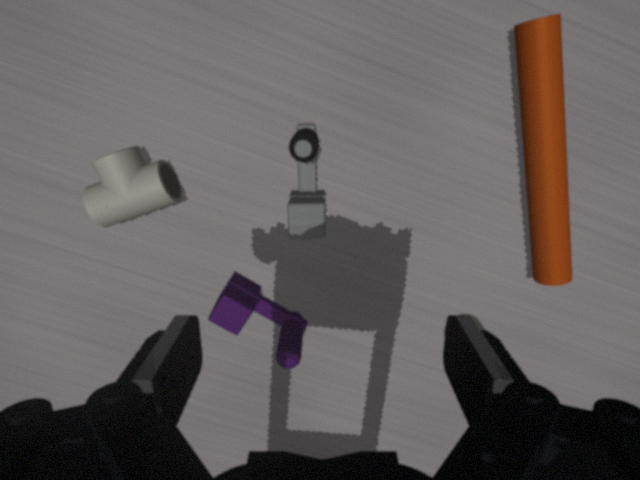

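The wrist view shows the crank hub's top face centred near (307,220), the knob's top ring near (303,149), and the arm pointing up the picture. The purple one is at (255,310).

```bash
python3 - <<'E'
from h import *
np.set_printoptions(precision=4,suppress=True)
img=capture("wrist"); g=cv2.cvtColor(img,cv2.COLOR_RGB2GRAY)
save("w1c.png",cv2.resize(img[110:250,250:360],None,fx=5,fy=4.2857*1.0,interpolation=cv2.INTER_CUBIC)[:600])
h=atz("wrist",(307,220),.05);k=atz("wrist",(303,149),.069)
print(h,k,np.degrees(np.arctan2(*(k-h)[1::-1])),np.linalg.norm((k-h)[:2]))
s=state();print(R.from_rotvec(s["tool_rot"]).as_matrix())
for u in((263,258),(262,255),(260.9,254.2)): print(tri(u,(338.7,177.8)))
capture("side")
for r in landmark_of("side","shaft_top")[:3]: print(r["at"],r["confidence"],atz("side",r["at"],.227), tri((260.9,254.2),r["at"]))
E
```

```text
[0.462  0.2459 0.05  ] [0.5164 0.2674 0.069 ] 21.51497066760022 0.05850105407257012
[[ 0.9396  0.3424 -0.    ]
 [ 0.3424 -0.9396 -0.    ]
 [-0.      0.     -1.    ]]
(array([ 0.5867, -0.1617,  0.2228]), np.float64(0.009408099926822828))
(array([ 0.5839, -0.159 ,  0.2257]), np.float64(0.006009461565166185))
(array([ 0.5828, -0.1591,  0.2264]), np.float64(0.0037543813408719264))
[335.0, 175.6] 0.84 [ 0.595  -0.1671  0.227 ] (array([ 0.5916, -0.1625,  0.231 ]), np.float64(0.002823305008607624))
[292.1, 347.5] 0.66 [0.4345 0.406  0.227 ] (array([ 0.4513,  0.1243, -0.0061]), np.float64(0.27205113012817583))
```

View pics/w1c.png

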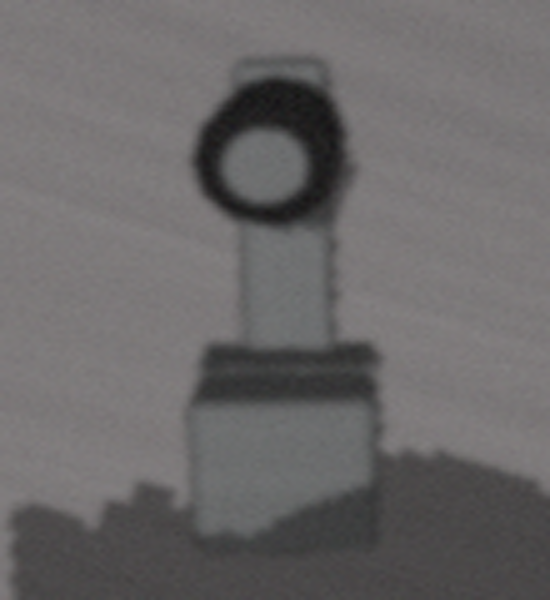

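```bash
python3 -m pendant '[[[-1.5,-1.2,4],[0,0,0]],[[-1.5,-1.2,9],[0,0,0]],[[-1.5,-1.2,14],[0,0,0]],[[-1.5,-1.2,18],[0,0,0]],[[-1.5,-1.2,20.5],[0,0,0]],[[-1.5,-1.2,21.9],[0,0,0]],[[-1.5,-1.2,21.9],[0,0,0]]]' 1
python3 -m pendant '[[[0,0,0],[0,0,0]],[[0,0,0],[0,0,0]],[[0,0,0],[0,0,0]],[[0,0,0],[0,0,0]],[[0,0,0],[0,0,0]],[[0,0,0],[0,0,0]]]' 0 50
```

```text
clock: 3.12
tcp_pos: [0.4614, 0.246, 0.0118]
tool_rot: [3.094, 0.546, -0.002]
force: [-0.3, 0.2, -0.6]
grip_width: 0.0855
grasp_force: 0.0
clock: 3.88
tcp_pos: [0.4624, 0.2464, 0.0132]
tool_rot: [-3.094, -0.546, -0.002]
force: [-0.9, 0.8, 5.7]
grip_width: 0.0297
grasp_force: 49.7
```

```bash
python3 -m pendant '[[[0,0,-2],[0,0,0]],[[0,0,-5],[0,0,0]],[[0,0,-10],[0,0,0]],[[0,0,-15],[0,0,0]],[[0,0,-20],[0,0,0]],[[0,0,-25],[0,0,0]],[[-0.5,2,-28.7],[0,0,0]],[[-2,6,-28.7],[0,0,0]],[[-3.3,11,-28.7],[0,0,0]],[[-4.7,16,-28.7],[0,0,0]],[[-6.2,21,-28.7],[0,0,0]],[[-7.6,26,-28.7],[0,0,0]],[[-9,31,-28.7],[0,0,0]],[[-10.5,36,-28.7],[0,0,0]],[[-11.7,40,-28.7],[0,0,0]],[[-12.3,42.3,-28.7],[0,0,0]],[[-12.3,42.3,-28.7],[0,0,0]],[[-12.3,42.3,-28.7],[0,0,0]]]'
python3 - <<'E'
from h import *
np.set_printoptions(precision=4,suppress=True)
s=state();print(s["q"],s["tcp_pos"],s["force"])
im=capture("wrist");save("w2.png",im)
for t,z in(("shaft_top",.227),("crank_knob",s["tcp_pos"][2]+.033)):
    for r in landmark_of("wrist",t)[:3]: print(t,r["at"],round(r["confidence"],2), atz("wrist",r["at"],z))
print(s["tool_rot"])
E
```

```text
clock: 6.12
tcp_pos: [0.4907, -0.1922, 0.2991]
tool_rot: [-3.092, -0.546, 0.001]
force: [0.5, 0.8, -2.1]
grip_width: 0.0296
grasp_force: 49.6
[-0.5855  0.1805  1.4706  0.0007  1.4917  0.6355] [ 0.4907 -0.1922  0.2991] [ 0.5347  0.8392 -2.1077]
shaft_top [327.7, 45.2] 0.67 [ 0.5884 -0.1595  0.227 ]
crank_knob [319.6, 183.0] 0.92 [ 0.546  -0.1717  0.3321]
crank_knob [538.7, 49.0] 0.34 [ 0.5951 -0.2102  0.3321]
[-3.0924 -0.5463  0.0006]
```

View pics/w2.png

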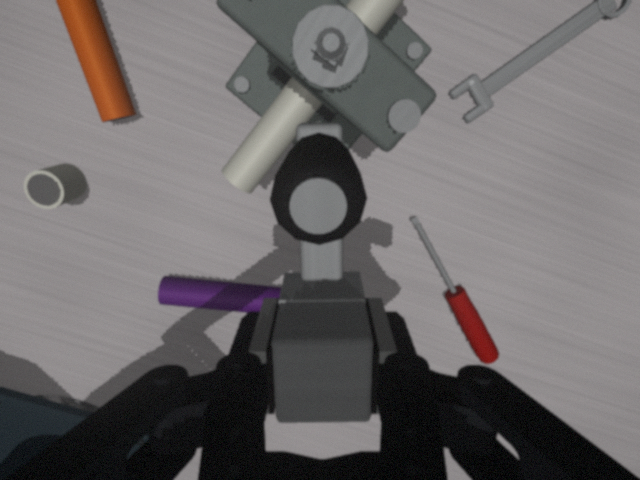

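The wrist view shows the flange and shaft at about (330,44), and the held hub's top face at about (322,378). I'll zoom in on the shaft to read its flats.

```bash
python3 - <<'E'
from h import *
np.set_printoptions(precision=4,suppress=True)
im=capture("wrist")
c=cv2.resize(im[0:100,280:380],None,fx=6,fy=6,interpolation=cv2.INTER_CUBIC)
c=cv2.convertScaleAbs(c,alpha=1.8,beta=-60)
save("w2c.png",c)
s=state();M=R.from_rotvec(s["tool_rot"]).as_matrix()
for uv in((322,337),(322,418),(275,400),(373,400),(322,378)):
    p=atz("wrist",uv,s["tcp_pos"][2]-.013+.05); print(uv,M.T@(p-s["tcp_pos"]))
print(camera_model("wrist")["fov_y"])
E
```

```text
(322, 337) [ 0.0145  0.0004 -0.037 ]
(322, 418) [-0.0144  0.0004 -0.037 ]
(275, 400) [-0.0076 -0.014  -0.037 ]
(373, 400) [-0.0076  0.016  -0.037 ]
(322, 378) [ 0.0004  0.0004 -0.037 ]
59.080521411677665
```

View pics/w2c.png

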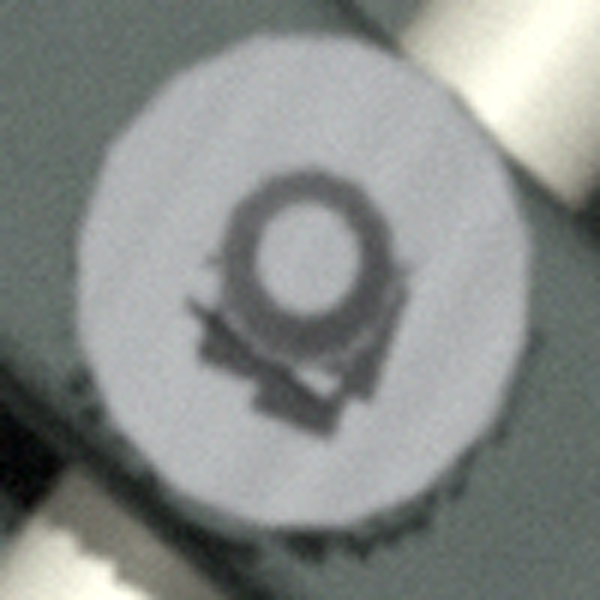

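```bash
python3 - <<'E'
from h import *
np.set_printoptions(precision=4,suppress=True)
s=state();M=R.from_rotvec(s["tool_rot"]).as_matrix()
f=lambda x,y,z:M.T@(atz("wrist",(280+x/6,y/6),z)-s["tcp_pos"])
top=f(308,258,.227);fl=f(303,280,.205)
print("top",top*100,"flange",fl*100, M@top+s["tcp_pos"])
L,B,Rr=[f(*p,.219)for p in((192,302),(333,390),(408,266))]
a=lambda p,q:np.degrees(np.arctan2(*(q-p)[1::-1]))%90
print(L,B,Rr,a(L,B),a(B,Rr),(a(L,Rr)+45)%90,(L+Rr)/2*100)
E
```

```text
top [10.3698  0.4714  7.255 ] flange [10.4224  0.4719  9.455 ] [ 0.59  -0.161  0.227]
[ 0.1012 -0.0045  0.0805] [0.0946 0.007  0.0805] [0.1039 0.013  0.0805] 30.006421135408516 32.6392776043599 36.293900423227896 [10.2585  0.4214  8.055 ]
```

```bash
python3 -m pendant '[[[3,0.1,0],[0,0,8]],[[6,0.2,0],[0,0,16]],[[9,0.4,0],[0,0,24]],[[10.35,0.43,0],[0,0,32]],[[10.35,0.43,1],[0,0,32]],[[10.35,0.43,3],[0,0,32]],[[10.35,0.43,5],[0,0,32]],[[10.35,0.43,5.5],[0,0,32]],[[10.35,0.43,5.8],[0,0,32]],[[10.35,0.43,5.9],[0,0,32]],[[10.35,0.43,6],[0,0,32]],[[10.35,0.43,6.1],[0,0,32]],[[10.35,0.43,6.2],[0,0,32]],[[10.35,0.43,6.2],[0,0,32]]]'
python3 - <<'E'
from h import *
s=state();print(s["tcp_pos"],s["force"],s["torque"],s["grip_width"])
E
```

```text
clock: 8.07
tcp_pos: [0.5896, -0.162, 0.2373]
tool_rot: [-3.124, 0.328, 0.0]
force: [-0.6, 1.0, -2.6]
grip_width: 0.0296
grasp_force: 49.7
[ 0.58959925 -0.16199502  0.23725103] [-0.6182221   0.97914856 -2.55669493] [-0.07601266  0.04398529 -0.03126682] 0.029598738207767015
```

```bash
python3 -m pendant '[[[0,0,0.1],[0,0,0]],[[0,0,0.2],[0,0,0]],[[0,0,0.3],[0,0,0]],[[0,0,0.4],[0,0,0]],[[0,0,0.5],[0,0,0]],[[0,0,0.6],[0,0,0]],[[0,0,0.65],[0,0,0]],[[0,0,0.7],[0,0,0]],[[0,0,0.75],[0,0,0]],[[0,0,0.75],[0,0,0]]]'
```

```text
clock: 9.32
tcp_pos: [0.59, -0.1613, 0.2298]
tool_rot: [-3.123, 0.328, -0.001]
force: [1.6, 5.0, 1.3]
grip_width: 0.0293
grasp_force: 50.2
```

```bash
python3 -m pendant '[[[0,-0.07,0],[0,0,0]],[[0,-0.07,0.1],[0,0,0]],[[0,-0.07,0.2],[0,0,0]],[[0,-0.07,0.3],[0,0,0]],[[0,-0.07,0.4],[0,0,0]],[[0,-0.07,0.4],[0,0,0]]]'
```

```text
clock: 10.07
tcp_pos: [0.59, -0.1612, 0.2258]
tool_rot: [-3.124, 0.328, -0.001]
force: [2.7, 3.8, 1.1]
grip_width: 0.0295
grasp_force: 50.1
```

```bash
python3 -m pendant '[[[0,-0.07,0.1],[0,0,0]],[[0.03,-0.07,0.2],[0,0,0]],[[0.03,-0.07,0.3],[0,0,0]],[[0.03,-0.07,0.4],[0,0,0]],[[0.03,-0.07,0.5],[0,0,0]],[[0.03,-0.07,0.6],[0,0,0]],[[0.03,-0.07,0.7],[0,0,0]],[[0.03,-0.07,0.78],[0,0,0]],[[0.03,-0.07,0.82],[0,0,0]],[[0.03,-0.07,0.86],[0,0,0]],[[0.03,-0.07,0.86],[0,0,0]]]'
```

```text
clock: 11.45
tcp_pos: [0.5901, -0.161, 0.2182]
tool_rot: [3.124, -0.328, 0.001]
force: [-2.8, 0.2, 5.9]
grip_width: 0.0296
grasp_force: 50.6
```

```bash
python3 -m pendant '[[[0,0,-0.1],[0,0,0]],[[0,0,-0.1],[0,0,0]],[[0,0,-0.1],[0,0,0]],[[0,0,-1],[0,0,0]],[[0,0,-4],[0,0,0]],[[0,0,-8.5],[0,0,0]],[[3,0,-8.5],[0,0,0]],[[6,0,-8.5],[0,0,0]],[[6,0,-8.5],[0,0,0]],[[6,0,-8.5],[0,0,0]]]' 0.65
python3 - <<'E'
from h import *
np.set_printoptions(precision=4,suppress=True)
save("w3.png",capture("wrist"));s=state();M=R.from_rotvec(s["tool_rot"]).as_matrix();print(s["q"],s["force"])
for t,z in(("crank_knob",.249),("crank_hub",.230)):
    for r in landmark_of("wrist",t)[:3]: print(t,r["at"],round(r["confidence"],2), M.T@(atz("wrist",r["at"],z)-s["tcp_pos"])*100)
E
```

```text
clock: 12.7
tcp_pos: [0.6485, -0.173, 0.3022]
tool_rot: [-3.124, 0.328, 0.001]
force: [-0.3, 0.4, -0.2]
grip_width: 0.0558
grasp_force: 0.0
[-0.4266  0.4537  1.0825 -0.0001  1.6059  1.3536] [ 0.2952 -0.2974  0.3141]
crank_knob [320.8, 265.7] 0.97 [-0.0882 -0.0423  5.3405]
crank_hub [322.8, 349.8] 0.68 [-6.2705  0.0629  7.2435]
```

View pics/w3.png

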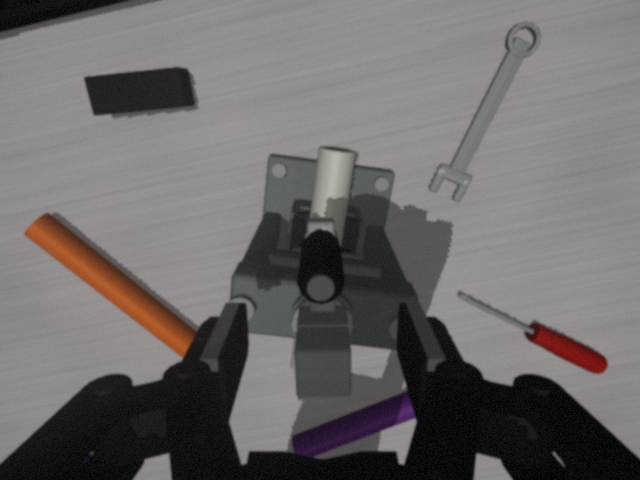

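The wrist view shows the crank seated on the shaft, with the hub at (323,350) and the knob at (321,266), directly under the open fingers.

```bash
python3 -m pendant '[[[-0.05,0,3],[0,0,0]],[[-0.05,0,6],[0,0,0]],[[-0.05,0,6.8],[0,0,0]],[[-0.05,0,6.8],[0,0,0]]]'
python3 -m pendant '[[[0,0,0],[0,0,0]],[[0,0,0],[0,0,0]],[[0,0,0],[0,0,0]],[[0,0,0],[0,0,0]],[[0,0,0],[0,0,0]]]' 0 40
python3 - <<'E'
from h import *
import json
np.set_printoptions(precision=4,suppress=True)
s=state();print(s["tcp_pos"],s["force"])
# clockwise from above = positive turn about tool z(down); centre at tool (-6,0)
for a0,n,st in((0,10,15),):
  for k in range(1,25):
    a=np.radians(15*k);print(15*k,round(6*np.cos(a)-6,2),round(6*np.sin(a),2))
E
```

```text
clock: 13.35
tcp_pos: [0.6482, -0.1731, 0.2346]
tool_rot: [-3.124, 0.328, 0.0]
force: [-0.2, 0.3, 0.1]
grip_width: 0.0557
grasp_force: 0.0
clock: 13.98
tcp_pos: [0.6492, -0.1734, 0.2354]
tool_rot: [3.124, -0.328, 0.004]
force: [2.5, -0.5, 6.2]
grip_width: 0.0213
grasp_force: 39.2
[ 0.6492 -0.1734  0.2354] [ 2.4943 -0.4869  6.1599]
15 -0.2 1.55
30 -0.8 3.0
45 -1.76 4.24
60 -3.0 5.2
75 -4.45 5.8
90 -6.0 6.0
105 -7.55 5.8
120 -9.0 5.2
135 -10.24 4.24
150 -11.2 3.0
165 -11.8 1.55
180 -12.0 0.0
195 -11.8 -1.55
210 -11.2 -3.0
225 -10.24 -4.24
240 -9.0 -5.2
255 -7.55 -5.8
270 -6.0 -6.0
285 -4.45 -5.8
300 -3.0 -5.2
315 -1.76 -4.24
330 -0.8 -3.0
345 -0.2 -1.55
360 0.0 -0.0
```

```bash
cat > t.py <<'E'
from h import *
np.set_printoptions(precision=4,suppress=True)
s=state();c=np.array([.590,-.161]);r=s["tcp_pos"][:2]-c;F=s["force"][:2]
n=r/np.linalg.norm(r);t=np.array([n[1],-n[0]])
print("r",np.linalg.norm(r),"ang",np.degrees(np.arctan2(r[1],r[0])),"resist",-F@t,"radial",F@n,"Fz",s["force"][2],"torque",s["torque"])
E
python3 -m pendant '[[[-0.05,0.8],[0,0,0]]]' >/dev/null 2>&1; python3 -m pendant '[[[-0.2,1.55,0],[0,0,0]],[[-0.8,3,0],[0,0,0]],[[-1.76,4.24,0],[0,0,0]],[[-3,5.2,0],[0,0,0]],[[-4.45,5.8,0],[0,0,0]],[[-6,6,0],[0,0,0]]]'; python3 t.py
```

```text
clock: 14.72
tcp_pos: [0.5785, -0.2196, 0.2355]
tool_rot: [3.124, -0.329, 0.007]
force: [3.9, 2.1, 4.5]
grip_width: 0.0209
grasp_force: 39.7
r 0.05976726799808641 ang -101.11319630999928 resist 3.427675667599257 radial -2.763402088387516 Fz 4.517198406269837 torque [ 0.6453 -0.9448  0.0273]
```

```bash
python3 -m pendant '[[[-1.55,-0.2,0],[0,0,0]],[[-3,-0.8,0],[0,0,0]],[[-4.24,-1.76,0],[0,0,0]],[[-5.2,-3,0],[0,0,0]],[[-5.8,-4.45,0],[0,0,0]],[[-6,-6,0],[0,0,0]],[[-5.8,-7.55,0],[0,0,0]],[[-5.2,-9,0],[0,0,0]],[[-4.24,-10.24,0],[0,0,0]],[[-3,-11.2,0],[0,0,0]],[[-1.55,-11.8,0],[0,0,0]],[[0,-12,0],[0,0,0]],[[1.55,-11.8,0],[0,0,0]],[[3,-11.2,0],[0,0,0]],[[4.24,-10.24,0],[0,0,0]],[[5.2,-9,0],[0,0,0]],[[5.8,-7.55,0],[0,0,0]],[[6,-6,0],[0,0,0]]]'; python3 t.py
```

```text
clock: 16.98
tcp_pos: [0.65, -0.1718, 0.2355]
tool_rot: [-3.123, 0.326, -0.006]
force: [4.0, 4.3, 5.4]
grip_width: 0.021
grasp_force: 39.6
r 0.0609537777542928 ang -10.164016758090508 resist 4.925773508896486 radial 3.1868952261993546 Fz 5.445955920635658 torque [ 0.7167 -0.3267 -0.0057]
```

```bash
python3 -m pendant '[[[-0.2,1.55,0],[0,0,0]],[[-0.8,3,0],[0,0,0]],[[-1.76,4.24,0],[0,0,0]]]'; python3 t.py;  python3 -m pendant '[[[-1.24,0.96,0],[0,0,0]],[[-2.69,1.56,0],[0,0,0]],[[-4.24,1.76,0],[0,0,0]]]' | grep force; python3 t.py
python3 - <<'E'
from h import *
a=capture("scene");save("s2.png",cv2.resize(a[240:390,200:340],(700,600)[0:2],interpolation=cv2.INTER_CUBIC)) if 0 else save("s2.png",cv2.resize(a[240:390,200:350],(600,600),interpolation=cv2.INTER_CUBIC))
E
```

```text
clock: 17.35
tcp_pos: [0.6238, -0.2109, 0.2355]
tool_rot: [3.124, -0.328, 0.007]
force: [4.2, 1.7, 6.3]
grip_width: 0.0214
grasp_force: 39.8
r 0.060289639457065676 ang -55.84755988182386 resist 4.413616941023714 radial 0.9247506522946963 Fz 6.2543817315518835 torque [ 0.5419 -0.638   0.0061]
force: [4.5, 0.8, 5.8]
grasp_force: 40.0
r 0.05973846962788841 ang -101.32518503378051 resist 4.214312116668378 radial -1.6751358001207737 Fz 5.775160630352787 torque [ 0.5122 -0.9319  0.0223]
```

View pics/s2.png

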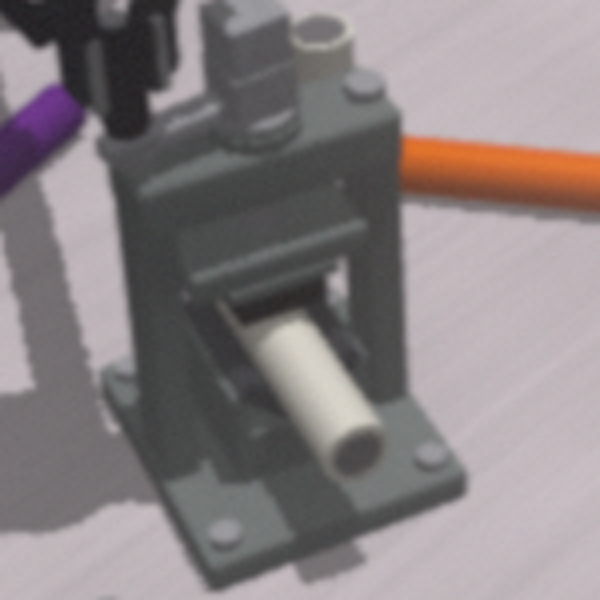

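The scene crop shows the crank seated flat on the flange. The jaw pad at about (280,290) is just above the pipe or touching it. I'll continue in 45° steps and watch the resistance.

```bash
python3 -m pendant '[[[-1.55,-0.2,0],[0,0,0]],[[-3,-0.8,0],[0,0,0]],[[-4.24,-1.76,0],[0,0,0]]]'|grep clock; python3 t.py;  python3 -m pendant '[[[-0.96,-1.24,0],[0,0,0]],[[-1.56,-2.69,0],[0,0,0]],[[-1.76,-4.24,0],[0,0,0]]]' | grep clock; python3 t.py
```

```text
clock: 18.15
r 0.05961632948987283 ang -146.42258962194043 resist 4.651162484542784 radial -3.400607835317544 Fz 4.553917079718102 torque [-0.0915 -1.2922  0.0328]
clock: 18.52
r 0.05988129910126466 ang 168.517516620503 resist 4.524651876561481 radial -3.424410310405675 Fz 5.430404795352197 torque [-0.9624 -0.7481 -0.0024]
```

```bash
python3 -m pendant '[[[0.2,-1.55,0],[0,0,0]],[[0.8,-3,0],[0,0,0]],[[1.76,-4.24,0],[0,0,0]]]'|grep clock; python3 t.py;  python3 -m pendant '[[[1.24,-0.96,0],[0,0,0]],[[2.69,-1.56,0],[0,0,0]],[[4.24,-1.76,0],[0,0,0]]]' | grep clock; python3 t.py
```

```text
clock: 18.9
r 0.06034565958290381 ang 123.52423490666612 resist 3.801766244819708 radial -2.767986892004613 Fz 8.295877297755222 torque [-1.1436  0.1783  0.0118]
clock: 19.27
r 0.06089951136908167 ang 79.02106646278756 resist 3.083181140046278 radial -0.6857085623665525 Fz 10.32316939432947 torque [-0.578   0.7853  0.0188]
```

```bash
python3 -m pendant '[[[1.55,0.2,0],[0,0,0]],[[3,0.8,0],[0,0,0]],[[4.24,1.76,0],[0,0,0]]]'|grep clock; python3 t.py;  python3 -m pendant '[[[0.96,1.24,0],[0,0,0]],[[1.56,2.69,0],[0,0,0]],[[1.76,4.24,0],[0,0,0]]]' | grep clock; python3 t.py
```

```text
clock: 19.65
r 0.061245228957091016 ang 35.02416281645405 resist 5.31854127894467 radial 1.3592490458495152 Fz 7.859061100808686 torque [ 0.6464  0.5479 -0.005 ]
clock: 20.02
r 0.060937887940095005 ang -9.641177374297987 resist 5.016247565921809 radial 2.481426476575922 Fz 6.721288345019069 torque [ 0.9398 -0.4563 -0.0542]
```

```bash
python3 -m pendant '[[[-0.2,1.55,0],[0,0,0]],[[-0.8,3,0],[0,0,0]],[[-1.76,4.24,0],[0,0,0]]]' |grep clock; python3 t.py; python3 - <<'E'
from h import *
a=capture("scene");save("s3.png",cv2.resize(a[240:390,200:350],(600,600),interpolation=cv2.INTER_CUBIC))
E
```

```text
clock: 20.4
r 0.060251783949146764 ang -55.135922249515374 resist 6.501893352938369 radial 1.7640950428315358 Fz 5.0407619409556155 torque [ 0.6711 -1.0508 -0.0399]
```

View pics/s3.png

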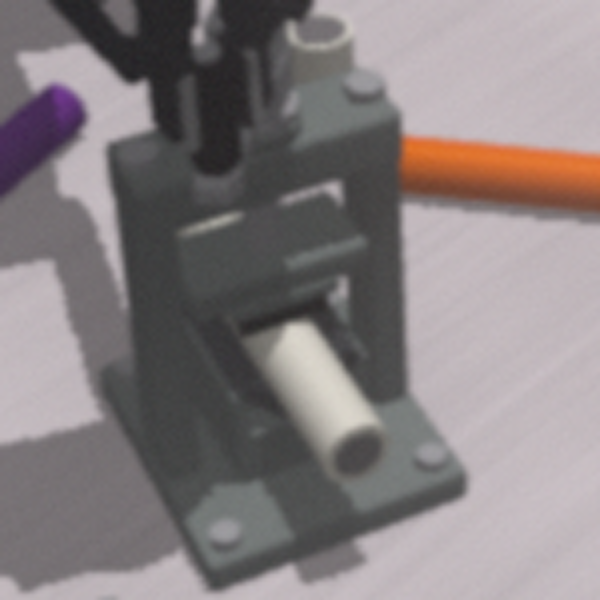

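The scene crop shows the jaw lowered, with the pad now bearing on the pipe. The resistance is also rising.

```bash
python3 -m pendant '[[[0,0,0],[0,0,0]]]' |grep clock; python3 t.py;python3 -m pendant '[[[-1.24,0.96,0],[0,0,0]],[[-2.69,1.56,0],[0,0,0]],[[-4.24,1.76,0],[0,0,0]]]' |grep clock; python3 t.py;python3 -m pendant '[[[0,0,0],[0,0,0]]]' |grep clock; python3 t.py
```

```text
clock: 20.58
r 0.06022213161893295 ang -56.53810994373317 resist 3.112381827490939 radial 2.6525189902152406 Fz 6.475775371102228 torque [-0.0607 -0.548   0.0248]
clock: 20.95
r 0.059694599435609196 ang -100.41578765204541 resist 7.484719061249985 radial -1.5972551651956977 Fz 5.635063417887849 torque [ 0.3779 -1.4904  0.0095]
clock: 21.08
r 0.05963609934385105 ang -101.69134798633232 resist 3.450117610665115 radial 0.31551140686744433 Fz 7.031883355498907 torque [ 0.0758 -0.709   0.019 ]
```

```bash
python3 -m pendant '[[[-1.55,-0.2,0],[0,0,0]],[[-3,-0.8,0],[0,0,0]]]' |grep clock; python3 t.py
```

```text
clock: 21.32
r 0.05956756520162486 ang -130.06132984868444 resist 7.452113608789856 radial -2.1537840255085796 Fz 5.217994018181459 torque [-0.3091 -1.6817 -0.0309]
```

```bash
python3 -m pendant '[[[-3,-0.8,0],[0,0,0]],[[0,0,0],[0,0,0]],[[0,0,0],[0,0,0]]]' 0.4 2>&1 | head -0; python3 -m pendant '[[[0,0,0],[0,0,0]],[[0,0,0],[0,0,0]]]' 0.4; python3 t.py
```

```text
clock: 21.95
tcp_pos: [0.5491, -0.2049, 0.2338]
tool_rot: [-3.124, 0.328, 0.002]
force: [0.1, -0.4, 0.1]
grip_width: 0.0341
grasp_force: 0.0
r 0.05998029360639391 ang -133.00906596229825 resist 0.3555875191990282 radial 0.2449247744842539 Fz 0.08653659815008904 torque [-0.028   0.0035 -0.0276]
```

My first command there included a stray shift row while the fingers were opening, so the crank may have moved. I'll lift clear and check its angle and the seating.

```bash
python3 -m pendant '[[[0,0,-1],[0,0,0]],[[0,0,-4],[0,0,0]],[[0,0,-7],[0,0,0]],[[0,0,-7],[0,0,0]],[[0,0,-7],[0,0,0]]]'
python3 - <<'E'
from h import *
np.set_printoptions(precision=4,suppress=True)
save("w4.png",capture("wrist"));s=state()
K=[r for r in landmark_of("wrist","crank_knob")][:2];H=landmark_of("wrist","crank_hub")[:2]
for r in K: p=atz("wrist",r["at"],.249);print("k",r,p,np.degrees(np.arctan2(p[1]+.161,p[0]-.59)))
for r in H: print("h",r,atz("wrist",r["at"],.23))
E
```

```text
clock: 22.58
tcp_pos: [0.5493, -0.2051, 0.3041]
tool_rot: [-3.124, 0.328, 0.0]
force: [0.4, 0.1, -0.5]
grip_width: 0.0342
grasp_force: 0.0
k {'at': [326.5, 260.3], 'confidence': 0.96} [ 0.5503 -0.2076  0.249 ] -130.40616826980627
k {'at': [3.2, 422.2], 'confidence': 0.67} [ 0.4903 -0.0038  0.249 ] 122.3745483547126
h {'at': [223.8, 199.4], 'confidence': 0.94} [ 0.5877 -0.1605  0.23  ]
```

View pics/w4.png

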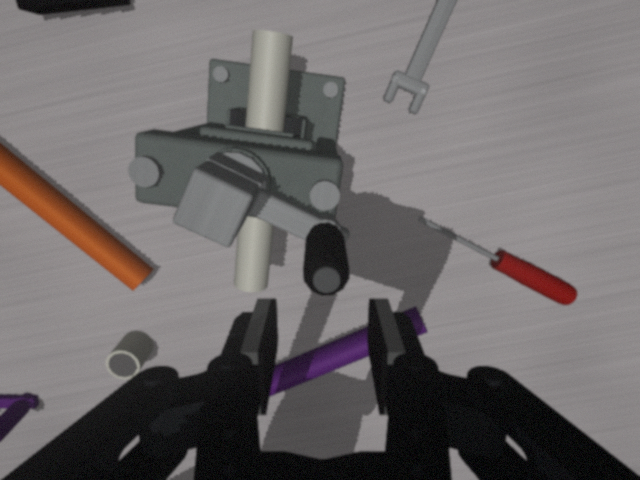

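The wrist view shows the crank seated on the shaft, hub at (224,199). The knob at (326,260) puts it at −130°, the same angle as before release. The pipe is clamped and the gripper is clear, so I'm handing in.

```bash
python3 -c "
from workcell import *
print(job_done())"
```

```text
the job is handed in; nothing more can be done
None
```

The job is handed in at about 23 s: the crank is seated on the shaft and released, and by the resistance at the handle (about 3 N up) the pad holds the pipe firmly. One stray move while the fingers opened may have nudged the crank by up to 30°, but its angle afterwards was unchanged; I did not re-measure the clamping force.

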